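# Load a slide carrier under the scanner dock's leaf spring

## Robot

A 6-joint arm with a two-finger parallel gripper is mounted at the origin on the work surface. World frame = base frame: x ahead of the robot, y to its left, z up, the work surface at z = 0. Lengths are in mm, angles in rad, forces in N, time in s.
With the tool pointing down it reaches from about 275 to 1000 mm from the base axis. Payload 8.4 kg.
Tool frame: the origin (TCP) lies midway between the tips of the shut fingers; the grasp point (between the pads) lies 19 mm behind it; z points along the fingers, y is the line along which they close (so a half turn about z gives the same grasp; the last joint's range is limited). The gripper opens to 85 mm and grips with 20 to 120 N. Pads are 22 mm wide; open, the fingers measure 114 mm over their backs; the gripper's body (76 mm by 85 mm) begins 54 mm behind the grasp point. The pads swing forward as they close: fully open they stand 13 mm farther back than shut.
Start: joints at [-1.348, 0.353, 1.633, -0, 1.155, -0.002], TCP at [139.318, -609.277, 231.281] pointing down, gripper open.
Joint ranges: [-2.63, 2.63], [-0.92, 2.1], [0.06, 2.66], [-1.3, 4.44], [0, 2.69], [-3.02, 3.02]. Speed limits (rad/s): [2.22, 2.22, 2.79, 3.14, 3.14, 3.14].

## Interface

Orientations are given as [roll, pitch, yaw] about the fixed x, y, z axes, in that order (R = Rz(yaw) Ry(pitch) Rx(roll)).
In Python, from rig import telemetry, optics, r gives the robot as it stands.
- The arm moves only by the tool play_rows, never from a script. Its arguments are lists of equal length, an entry for each row: "dp": the shift along the tool's x, y, z in units of 40 mm (1.0 is 40 mm), a list of three; "rot": the turn, a rotation vector about the tool's x, y, z in units of 6 degrees (1.0 is 6 degrees), a list of three. In form: {"dp": [[tx, ty, tz], ...], "rot": [[ax, ay, az], ...]}. A call has 1 to 5 rows; each row is the pose to reach, as a shift and turn from the pose commanded when the call began, along the tool's axes at that moment; what a row does not reach only later rows make up. A row lasts 1/12 s, in which the tool goes at most 41.7 mm and 7.16 degrees, less where a joint would pass 70% of its speed; a pose out of reach is approached as far as the arm can. A call with a gripper value outside its range is refused whole. "fingers" is the opening, from 0 (shut) to 1 (fully open), set as the call begins (left out, the last holds). The fingers move at their own pace and stop on an object; "grip_force" is the grip in N (left out, the last holds). Time passes only in rows, so rows that repeat a pose let the fingers close. It gives the time, the measured TCP pose, the force, the opening and the grip force at its end, in the units of the state.
- telemetry.sense(): the state, without advancing time (a new reading comes with each control period).
- optics.grab_frame(name): name is "side" or "top" or "wrist"; returns a dict with "color" (480x640x3 uint8, red, green, blue), "mtx" (3x3 intrinsics, pixels), "R" (3x3) and "t" (3): a world point X has camera coordinates R X + t; the wrist camera has in their place "mount" (4x4, takes a point from camera to tool coordinates, whose origin is the TCP and whose axes are the flange's). Camera axes: x right, y down, z forward; pixel columns grow to the right and rows downward; lengths in mm; the calibration is good to about 2 mm. A picture is of the moment at which its call begins: read the wrist's pose just before it. There is no depth.
- r.sign_off(): hands the job in; it is judged then, once.
The state is a dict: "clock": time; "qpos": joint angles; "qvel": joint speeds; "joint_efforts": joint torques, N m; "eef_pos": TCP position; "tcp_rot": TCP orientation; "contact_force": force on the tool from outside, world axes, zero at the start; "wrist_torque": the same for the moment, N m; "opening": opening from 0.0 (shut) to 1.0 (fully open); "grasp_force": force on a finger pad.
Only numpy, scipy, OpenCV 4.12 (cv2) and the standard library are available. Lean on these libraries where they do the work, as an engineer would, in place of code of your own. Each camera call takes 0.05 s, during which the arm holds its last target. There are 200 camera calls.

## Task

Load the blue slide carrier into the scanner dock: with closed fingertips press its black grip pad down hard so that the sprung platform sinks and the nose clears the yellow gate bar, and keep pressing as you slide it under the bar and the leaf spring until it is fully home against the white end stop and the spring has dropped into the carrier's slot. Then take the hand away. Do not lift or tip the carrier, and leave everything else on the bench where it is.

Things in the scene. Friction and masses are not known exactly. Their poses are not given: they have to be found in the camera images.
- dock: fixed aluminium loading dock, a lane 83 mm wide from x = -185 to +115 mm. Origin on the table, on the lane's centreline; x = loading direction, y across, z up. Side walls 8 mm thick, 38 mm high over the table. A white control wing, 25 mm high, on the -y side: x = -20 to +115, y = -50 to -115 mm
- carrier: loose blue slide carrier, 150 mm long (x), 80 wide, 14 thick, about 0.2 kg, nose at +x. Origin: centre of its underside. Starts in the lane on the white sprung platform, axes along the dock's, underside 30 mm over the table, nose 8 to 30 mm short of the gate. Slides easily (friction about 0.2). Home: origin at dock x = +20 mm, held down by the gate bar
- carrier_pad (a point): centre of the carrier's black grip pad, on its top face (14 mm above its underside, 44 mm over the table at the start; carrier x = -54 mm, on its centreline): press here. Pad 36 mm long, 64 wide. The rear face of the carrier's cross ridge is 20 mm ahead (+x); the ridge is 10 mm long, 8 high, takes the push and stays 9 mm short of the gate bar at home
- gate (a point): middle of the underside of the yellow gate bar, 39.5 mm over the table, at dock x = +13 mm; the bar is 16 mm long (x), 10 mm high and spans the lane. At rest the carrier's top is 4.5 mm too high for it: press the carrier down 5 mm or more to pass
- end_stop (a point): middle of the face of the white end stop, at dock x = +95 mm, 22 mm over the table (the block is 44 mm high); the carrier's nose touches it when home
- platform (a joint): white sprung platform under the carrier: how far it has sunk, 0 (up) to 0.010 m (stop). Fingers need about 4 to 5 N to start it, 10 N at 5 mm, 12 N at 7 mm, 15 N at the stop. With the carrier home and let go it stays near 0.0045
- leaf (a joint): steel leaf spring clamped to the far side of the gate bar, 45 mm long, sloping down along the loading direction: lift angle, rad. 0 at rest; about 0.05 to 0.2 riding on the carrier's nose (pressing it with up to 6 N); nearly 0 again once dropped into the carrier's central slot, in about the last 5 mm before home
- spare_carrier: loose grey carrier of the same shape lying on the bench to the +y side of the dock; leave alone. Origin at the centre of its underside
- vial: small capped vial, 22 mm diameter, 45 mm high, standing on the dock's control wing; leave alone. Origin under its base
- oil_bottle: amber bottle, 36 mm diameter, 75 mm high, on the bench on the -y side of the dock; leave alone. Origin under its base
- stain_jar: open glass jar, 70 mm diameter, 80 mm high; leave alone. Origin under its base
- sharps_tub: open yellow tub, 150 x 130 x 100 mm high; leave alone. Origin under its base
- slide_box: green slide box, 90 x 100 x 35 mm high; leave alone. Origin under its base
Mind the look-alikes: they are no part of the job. Leave any green or orange look-alike of the carrier alone.

How it is judged:
By the outcome, as a careful person would: the job done as asked, in the order asked, and still so for the second after the job is handed in, with the robot touching nothing.
It also fails if it takes over 35 s, if anything falls off the work surface, if the arm or the gripper's body presses on something with over 40 N, if the wrist force passes 120 N, or if a joint passes its speed limit or range.

## Working session

There is one attempt and no reset: what is moved stays moved. The work goes in short steps, Python scripts to look and compute and a tool call to move; the robot and the scene stay as the last step left them, time stands still between calls to the robot, and variables do not carry over. Pictures are saved under pics/ and viewed, at most 10 in all, crops included, and the job is handed in when it is done.

Besides the shell and the picture viewer there is one more tool, called after "Call:" by a JSON object that holds its "api" and its "payload", one argument or row to a line. play_rows: Moves the arm, as the interface text tells. Its arguments: {"type":"object","properties":{"dp":{"type":"array"},"rot":{"type":"array"},"fingers":{"type":"number"},"grip_force":{"type":"number"}},"required":["dp","rot"]}

```bash
mkdir -p pics; python3 - <<'E'
from rig import telemetry, optics, r
import cv2,numpy as np
s=telemetry.sense();print(s['clock'],s['eef_pos'],s['tcp_rot'],s['contact_force'],s['opening'])
for n in['top','side']:
    f=optics.grab_frame(n);cv2.imwrite(f'pics/{n}.png',f['color'][:,:,::-1]);np.savez(f'{n}.npz',**f)
    print(n,f['mtx'].tolist(),f['R'].round(4).tolist(),f['t'])
E
```

```text
0.0 [ 139.23685851 -608.81781617  230.57137956] [-3.14022908e+00 -1.31932354e-05  2.24809384e-01] [-0.04490075 -0.77638248 -0.78384814] 0.9983727381907628
top [[445.4681445741078, 0.0, 316.9444359635099], [0.0, 445.4681445741078, 246.5739714483585], [0.0, 0.0, 1.0]] [[0.0235, -0.9997, -0.0109], [-0.9945, -0.0223, -0.1023], [0.102, 0.0132, -0.9947]] [   4.68015859  522.31713849 1231.30455825]
side [[529.7047391477493, 0.0, 326.05784970680406], [0.0, 529.7047391477493, 242.55040253990717], [0.0, 0.0, 1.0]] [[-0.6887, -0.7251, -0.0043], [-0.4405, 0.4231, -0.7918], [0.5759, -0.5434, -0.6107]] [ 372.28182622  296.44900325 1199.94574053]
```

View pics/top.png

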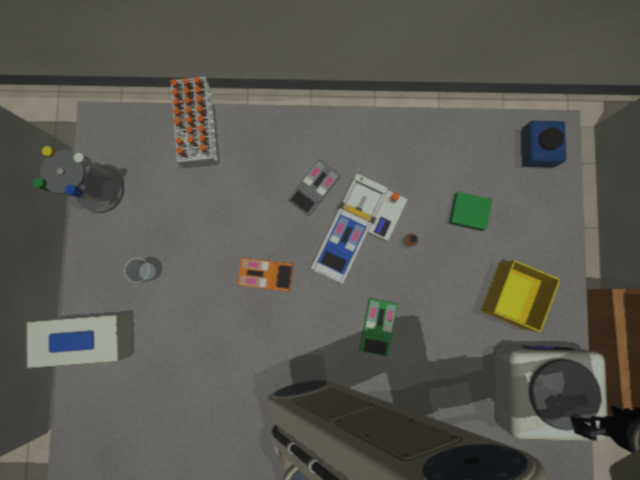

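View pics/side.png

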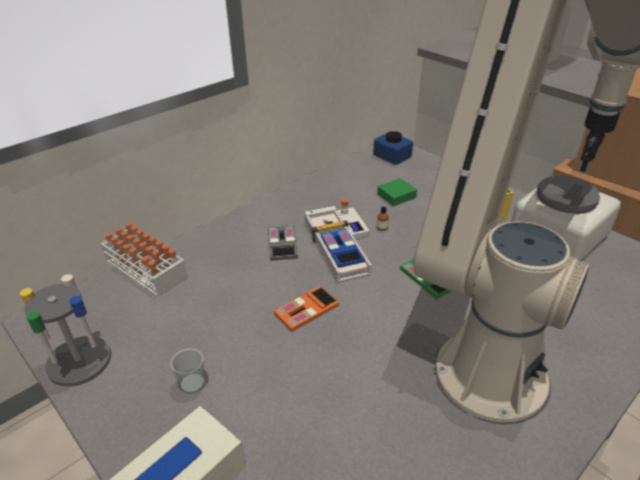

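The blue carrier sits in the dock at top-view pixel (343,248), side-view (343,247). Things that could be mistaken for it:
- grey spare at (315,187)
- orange at (265,274)
- green at (378,327)
- blue box at (545,143)

I choose the blue one lying in the white lane, with its black pad at (333,262) and the yellow gate at (358,214).

```bash
cat > h.py <<'E'
import cv2,numpy as np
def ray(f,uv,z):
    R,t,K=f['R'],f['t'],f['mtx']
    c=-R.T@t; d=R.T@np.linalg.inv(K)@np.array([uv[0],uv[1],1.]); return c+d*(z-c[2])/d[2]
def pix(f,X):
    p=f['mtx']@(f['R']@np.asarray(X,float)+f['t']); return p[:2]/p[2]
def big(m):
    cs,_=cv2.findContours(m.astype(np.uint8),cv2.RETR_EXTERNAL,cv2.CHAIN_APPROX_NONE)
    return max(cs,key=cv2.contourArea)
E
python3 - <<'E'
from h import *
for n,(x0,y0,x1,y1) in dict(top=(300,160,420,295),side=(290,190,400,290)).items():
    f=dict(np.load(n+'.npz'));im=f['color'];c=im[y0:y1,x0:x1]
    hsv=cv2.cvtColor(c,cv2.COLOR_RGB2HSV);H,S,V=cv2.split(hsv)
    blue=(H>100)&(H<125)&(S>140)&(V>60)
    blue=cv2.morphologyEx(blue.astype(np.uint8),cv2.MORPH_CLOSE,np.ones((3,3)))
    k=big(blue); hull=cv2.convexHull(k); fill=cv2.drawContours(np.zeros_like(H),[hull],-1,1,-1)
    yel=(H>15)&(H<32)&(S>120)&(V>100); kb=big(yel)
    pad=(V<45)&(fill>0); kp=big(pad)
    off=np.array([x0,y0])
    for nm,q,z in(('blue',k,44),('gate',kb,49.5),('pad',kp,44)):
        rc=cv2.minAreaRect(q); b=cv2.boxPoints(rc)+off
        W=np.array([ray(f,p,z) for p in b]); print(n,nm,(np.array(rc[0])+off).round(1),ray(f,np.array(rc[0])+off,z).round(1),'sides',np.linalg.norm(np.diff(W,axis=0),axis=1).round(0),'ang',np.degrees(np.arctan2(*(np.diff(W,axis=0)[:2,1::-1].T[0:2]))).round(1))
    if n=='top': cv2.imwrite('pics/crop.png',cv2.resize(c,None,fx=4.4,fy=4.4,interpolation=cv2.INTER_CUBIC)[:,:,::-1])
E
```

```text
top blue [336.6 254.4] [499.6 -38.7  44. ] sides [76. 75. 75.] ang [ -24.2 -114.5]
top gate [356.8 211.8] [619.9 -92.7  49.5] sides [15. 84. 15.] ang [ -23.6 -114.2]
top pad [333.3 261.3] [480.2 -29.8  44. ] sides [27. 54. 27.] ang [ -23.5 -113.6]
side blue [342.6 249.1] [514.2 -39.3  44. ] sides [ 88. 169.  79.] ang [-87.  155.7]
side gate [330.1 225.4] [615.4 -87.8  49.5] sides [83. 28. 81.] ang [-114.9  141.7]
side pad [348.5 256.5] [479.6 -27.9  44. ] sides [59. 27. 58.] ang [-113.8  142. ]
```

View pics/crop.png

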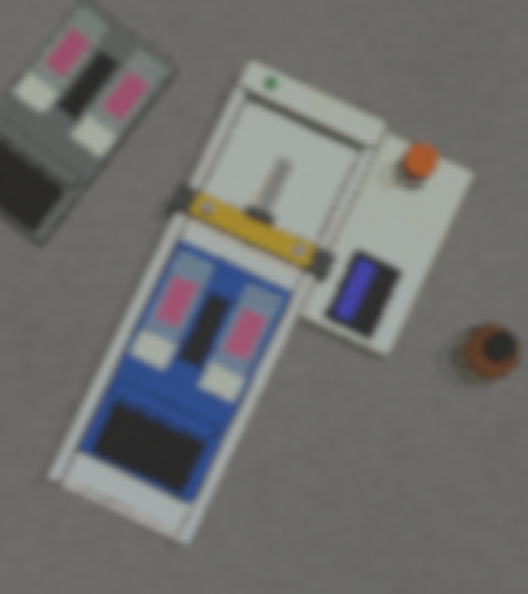

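Crop: the blue carrier is in the white lane with its pad at the rear (crop ~(148,447), nose toward the yellow gate bar at ~(250,228)). The vial has an orange cap and stands on the wing at (420,160).

The top and side views agree: pad at (480,-29), gate at (619,-91), dock yaw about -24°. The pad-to-gate distance is 152 mm, so the nose is about 15 mm short of the gate, which is within the stated range. Travel to home is about 105 mm.

Next I move above the pad with the fingers shut.

Call:
{"api": "play_rows", "payload": {
  "dp": [
    [0.58,-0.61,0],
    [1.16,-1.22,0],
    [1.74,-1.83,0],
    [2.32,-2.44,0],
    [2.9,-3.05,0]
  ],
  "rot": [
    [0,0,0],
    [0,0,0],
    [0,0,0],
    [0,0,0],
    [0,0,0]
  ],
  "fingers": 0
}}

```text
clock: 0.52
eef_pos: [225.5, -462.9, 230.9]
tcp_rot: [-3.141, 0.0, 0.224]
contact_force: [0.1, 0.3, 0.7]
opening: 0.297
grasp_force: 0.0
```

Call:
{"api": "play_rows", "payload": {
  "dp": [
    [0.58,-0.61,0],
    [1.16,-1.22,0],
    [1.74,-1.83,0],
    [2.32,-2.44,0],
    [2.9,-3.05,0]
  ],
  "rot": [
    [0,0,0],
    [0,0,0],
    [0,0,0],
    [0,0,0],
    [0,0,0]
  ]
}}

```text
clock: 0.93
eef_pos: [311.4, -318.1, 231.2]
tcp_rot: [-3.141, 0.0, 0.224]
contact_force: [-0.1, -1.0, 0.1]
opening: 0.002
grasp_force: 0.0
```

Call:
{"api": "play_rows", "payload": {
  "dp": [
    [0.58,-0.61,0],
    [1.16,-1.22,0],
    [1.74,-1.83,0],
    [2.32,-2.44,0],
    [2.9,-3.05,0]
  ],
  "rot": [
    [0,0,0],
    [0,0,0],
    [0,0,0],
    [0,0,0],
    [0,0,0]
  ]
}}

```text
clock: 1.35
eef_pos: [397.3, -173.3, 231.3]
tcp_rot: [-3.142, 0.0, 0.225]
contact_force: [0.7, -0.8, 0.2]
opening: -0.001
grasp_force: 0.0
```

Call:
{"api": "play_rows", "payload": {
  "dp": [
    [0.5,-0.5,0],
    [1.0,-1.0,0.2],
    [1.5,-1.5,0.5],
    [2.0,-2.0,0.8],
    [2.4,-2.5,1.2]
  ],
  "rot": [
    [0,0,1],
    [0,0,2],
    [0,0,3],
    [0,0,4],
    [0,0,5]
  ]
}}

```text
clock: 1.77
eef_pos: [469.7, -54.6, 183.3]
tcp_rot: [-3.141, -0.002, -0.304]
contact_force: [0.7, -1.0, 0.3]
opening: 0.003
grasp_force: 0.0
```

Call:
{"api": "play_rows", "payload": {
  "dp": [
    [0.02,-0.35,0.5],
    [0.05,-0.68,0.8],
    [0.05,-0.68,0.8],
    [0.05,-0.68,0.8]
  ],
  "rot": [
    [0,0,0.6],
    [0,0,1.1],
    [0,0,1.1],
    [0,0,1.1]
  ]
}}

```text
clock: 2.1
eef_pos: [477.6, -30.3, 150.7]
tcp_rot: [3.141, 0.002, -0.411]
contact_force: [0.1, -0.2, -0.3]
opening: -0.002
grasp_force: 0.0
```

```bash
cat > w.py <<'E'
from h import *
from rig import telemetry, optics
from scipy.spatial.transform import Rotation as Ro
import sys
def wrist():
    s=telemetry.sense(); f=optics.grab_frame('wrist')
    T=np.eye(4);T[:3,:3]=Ro.from_euler('xyz',s['tcp_rot']).as_matrix();T[:3,3]=s['eef_pos']
    M=np.linalg.inv(T@np.array(f['mount'])); f['R'],f['t']=M[:3,:3],M[:3,3]; return s,f
E
python3 - <<'E'
from w import *
s,f=wrist();print(s['clock'],s['eef_pos'],s['tcp_rot'],s['contact_force'],s['qpos'])
cv2.imwrite('pics/w1.png',f['color'][:,:,::-1]);np.savez('w1.npz',**f)
im=f['color'];H,S,V=cv2.split(cv2.cvtColor(im,cv2.COLOR_RGB2HSV))
for nm,m,z in(('blue',(H>100)&(H<125)&(S>140)&(V>60),44),('yel',(H>15)&(H<32)&(S>120)&(V>100),49.5)):
    if m.any():
        k=big(m);rc=cv2.minAreaRect(k);b=cv2.boxPoints(rc);print(nm,np.round(rc[0]),[ray(f,p,z).round(0)[:2].tolist() for p in b],ray(f,rc[0],z))
print(pix(f,[480,-29,44]),pix(f,[619,-91,49.5]))
E
```

```text
2.1 [477.58898661 -30.29176025 150.70544391] [ 3.14074359e+00  1.91508355e-03 -4.10928758e-01] [ 0.13990788 -0.18868534 -0.27937092] [-6.63670047e-02  2.29368708e-01  2.01430805e+00 -1.94399135e-04
  9.00005232e-01  1.91547827e+00]
blue [323. 145.] [[482.0, 22.0], [614.0, -46.0], [582.0, -118.0], [444.0, -64.0]] [536.78304548 -54.22797833  44.        ]
yel [ 84. 408.] [[429.0, 195.0], [429.0, 195.0], [429.0, 195.0], [429.0, 195.0]] [429.08187161 195.48719419  49.5       ]
[321.9952654  238.36371627] [323.86255807 -22.63051657]
```

View pics/w1.png

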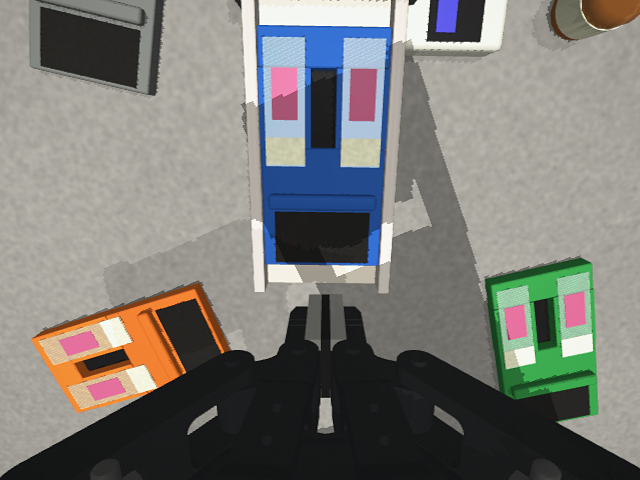

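The wrist view shows the pad at (273–369, 212–263), centre (321,238). My estimate projects to (322,238), so the position is confirmed, and the lane is aligned with the tool. The ridge is just ahead of the pad at row 201. Next I descend to just above the pad, slightly toward the ridge.

Call:
{"api": "play_rows", "payload": {
  "dp": [
    [0.1,-0.03,0.8],
    [0.19,-0.05,1.5],
    [0.19,-0.05,2.1],
    [0.19,-0.05,2.4],
    [0.19,-0.05,2.5]
  ],
  "rot": [
    [0,0,0.08],
    [0,0,0.08],
    [0,0,0.08],
    [0,0,0.08],
    [0,0,0.08]
  ]
}}

```text
clock: 2.57
eef_pos: [485.0, -32.8, 50.3]
tcp_rot: [3.141, 0.002, -0.422]
contact_force: [-0.9, 0.2, 0.7]
opening: 0.0
grasp_force: 0.0
```

Call:
{"api": "play_rows", "payload": {
  "dp": [
    [0,0,0.05],
    [0,0,0.1],
    [0,0,0.15],
    [0,0,0.15],
    [0,0,0.15]
  ],
  "rot": [
    [0,0,0],
    [0,0,0],
    [0,0,0],
    [0,0,0],
    [0,0,0]
  ]
}}

```text
clock: 2.98
eef_pos: [486.4, -31.9, 46.0]
tcp_rot: [-3.141, -0.001, -0.422]
contact_force: [1.3, -0.4, 0.3]
opening: -0.002
grasp_force: 0.0
```

Call:
{"api": "play_rows", "payload": {
  "dp": [
    [0,0,0.05],
    [0,0,0.1],
    [0,0,0.1],
    [0,0,0.1]
  ],
  "rot": [
    [0,0,0],
    [0,0,0],
    [0,0,0],
    [0,0,0]
  ]
}}

```text
clock: 3.32
eef_pos: [486.6, -31.9, 41.7]
tcp_rot: [-3.141, -0.001, -0.422]
contact_force: [-0.2, -0.4, 7.5]
opening: 0.003
grasp_force: 3.2
```

Call:
{"api": "play_rows", "payload": {
  "dp": [
    [0,0,0.04],
    [0,0,0.08],
    [0,0,0.08],
    [0,0,0.08]
  ],
  "rot": [
    [0,0,0],
    [0,0,0],
    [0,0,0],
    [0,0,0]
  ]
}}

```text
clock: 3.65
eef_pos: [486.6, -31.9, 38.7]
tcp_rot: [-3.141, -0.001, -0.422]
contact_force: [-0.8, 0.1, 9.9]
opening: 0.001
grasp_force: 4.8
```

Call:
{"api": "play_rows", "payload": {
  "dp": [
    [0,0,0.04],
    [0,0,0.07],
    [0,0,0.07],
    [0,0,0.07]
  ],
  "rot": [
    [0,0,0],
    [0,0,0],
    [0,0,0],
    [0,0,0]
  ]
}}

```text
clock: 3.98
eef_pos: [486.6, -31.9, 36.0]
tcp_rot: [-3.141, -0.001, -0.422]
contact_force: [-2.3, -0.5, 13.2]
opening: -0.001
grasp_force: 6.1
```

Call:
{"api": "play_rows", "payload": {
  "dp": [
    [0.06,0,0],
    [0.12,0,0],
    [0.18,0,0],
    [0.24,0,0],
    [0.3,0,0]
  ],
  "rot": [
    [0,0,0],
    [0,0,0],
    [0,0,0],
    [0,0,0],
    [0,0,0]
  ]
}}

```text
clock: 4.4
eef_pos: [496.0, -36.4, 35.7]
tcp_rot: [3.141, 0.002, -0.422]
contact_force: [-5.7, 2.2, 12.4]
opening: -0.002
grasp_force: 6.3
```

Call:
{"api": "play_rows", "payload": {
  "dp": [
    [0.08,0,0],
    [0.16,0,0],
    [0.24,0,0],
    [0.32,0,0],
    [0.4,0,0]
  ],
  "rot": [
    [0,0,0],
    [0,0,0],
    [0,0,0],
    [0,0,0],
    [0,0,0]
  ]
}}

```text
clock: 4.82
eef_pos: [510.6, -43.0, 35.7]
tcp_rot: [3.141, 0.002, -0.422]
contact_force: [-4.7, 2.2, 12.1]
opening: -0.001
grasp_force: 6.3
```

```bash
python3 - <<'E'
from w import *
s,f=wrist();print(s['clock'],s['eef_pos'],s['tcp_rot'],s['contact_force'])
cv2.imwrite('pics/w2.png',f['color'][:,:,::-1])
E
```

```text
4.8167 [510.63391411 -42.97816252  35.68488627] [ 3.14128695e+00  1.94987761e-03 -4.22348407e-01] [-4.72745704  2.18220456 12.09414265]
```

View pics/w2.png

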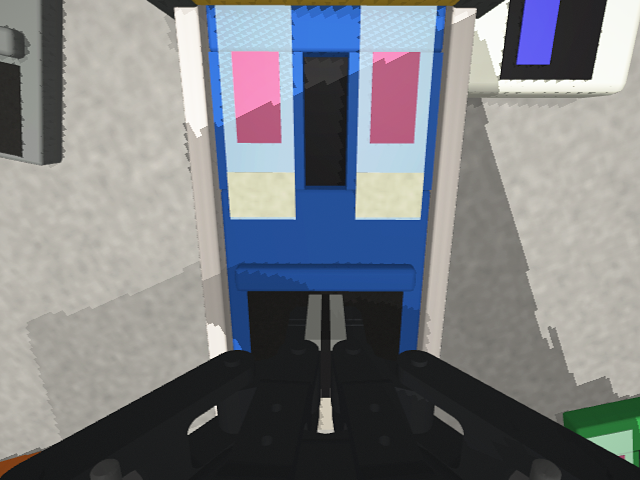

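The wrist view shows the nose passing under the yellow bar at the top edge. The fingertips are on the pad against the ridge (row ~290), and the carrier is straight in the lane. I carry on sliding.

Call:
{"api": "play_rows", "payload": {
  "dp": [
    [0.1,0,0],
    [0.2,0,0],
    [0.3,0,0],
    [0.4,0,0],
    [0.5,0,0]
  ],
  "rot": [
    [0,0,0],
    [0,0,0],
    [0,0,0],
    [0,0,0],
    [0,0,0]
  ]
}}

```text
clock: 5.28
eef_pos: [529.0, -51.2, 35.7]
tcp_rot: [3.141, 0.002, -0.422]
contact_force: [-5.2, 2.7, 11.9]
opening: -0.002
grasp_force: 6.2
```

Call:
{"api": "play_rows", "payload": {
  "dp": [
    [0.1,0,0],
    [0.2,0,0],
    [0.3,0,0],
    [0.4,0,0],
    [0.5,0,0]
  ],
  "rot": [
    [0,0,0],
    [0,0,0],
    [0,0,0],
    [0,0,0],
    [0,0,0]
  ]
}}

```text
clock: 5.7
eef_pos: [547.2, -59.4, 35.8]
tcp_rot: [3.141, 0.002, -0.422]
contact_force: [-6.7, 3.4, 11.5]
opening: 0.0
grasp_force: 5.5
```

Call:
{"api": "play_rows", "payload": {
  "dp": [
    [0.1,0,0],
    [0.2,0,0],
    [0.3,0,0],
    [0.4,0,0],
    [0.5,0,0]
  ],
  "rot": [
    [0,0,0],
    [0,0,0],
    [0,0,0],
    [0,0,0],
    [0,0,0]
  ]
}}

```text
clock: 6.12
eef_pos: [563.5, -67.1, 35.0]
tcp_rot: [3.14, 0.006, -0.422]
contact_force: [-6.7, 3.0, 10.0]
opening: -0.005
grasp_force: 7.9
```

Call:
{"api": "play_rows", "payload": {
  "dp": [
    [0.06,0,0],
    [0.12,0,0],
    [0.18,0,0],
    [0.24,0,0],
    [0.3,0,0]
  ],
  "rot": [
    [0,0,0],
    [0,0,0],
    [0,0,0],
    [0,0,0],
    [0,0,0]
  ]
}}

```text
clock: 6.53
eef_pos: [575.2, -72.2, 35.2]
tcp_rot: [3.141, 0.004, -0.422]
contact_force: [-7.2, 3.5, 9.1]
opening: -0.002
grasp_force: 7.9
```

```bash
python3 - <<'E'
from w import *
s,f=wrist();print(s['clock'],s['eef_pos'],s['tcp_rot'],s['contact_force'],s['wrist_torque'])
cv2.imwrite('pics/w3.png',f['color'][:,:,::-1])
E
```

```text
6.5333 [575.22419322 -72.15135709  35.19938879] [ 3.14086359  0.00410866 -0.42232844] [-7.1551349   3.51803999  9.08318391] [ 0.55564516  1.20876966 -0.01055201]
```

View pics/w3.png

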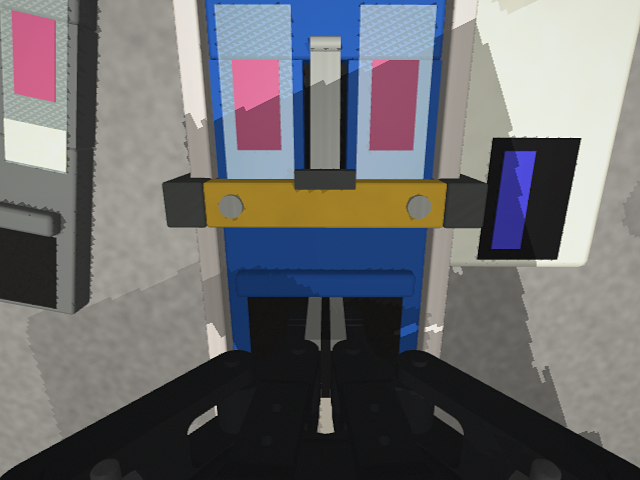

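The wrist view shows the carrier under the bar. The leaf tip is at row ~42, still just ahead of the slot's front end (row ~58), so about 7–12 mm remains. I push slowly until the force rises.

Call:
{"api": "play_rows", "payload": {
  "dp": [
    [0.05,0,0],
    [0.1,0,0],
    [0.14,0,0],
    [0.18,0,0],
    [0.18,0,0]
  ],
  "rot": [
    [0,0,0],
    [0,0,0],
    [0,0,0],
    [0,0,0],
    [0,0,0]
  ]
}}

```text
clock: 7.0
eef_pos: [583.3, -75.5, 35.9]
tcp_rot: [3.141, 0.001, -0.422]
contact_force: [-4.6, 1.1, 12.5]
opening: 0.001
grasp_force: 8.8
```

Call:
{"api": "play_rows", "payload": {
  "dp": [
    [0.03,0,0],
    [0.06,0,0],
    [0.08,0,0],
    [0.08,0,0]
  ],
  "rot": [
    [0,0,0],
    [0,0,0],
    [0,0,0],
    [0,0,0]
  ]
}}

```text
clock: 7.33
eef_pos: [585.6, -76.6, 35.8]
tcp_rot: [3.141, 0.002, -0.422]
contact_force: [-5.9, 3.5, 12.8]
opening: 0.001
grasp_force: 9.2
```

Call:
{"api": "play_rows", "payload": {
  "dp": [
    [0.03,0,0],
    [0.06,0,0],
    [0.08,0,0],
    [0.08,0,0]
  ],
  "rot": [
    [0,0,0],
    [0,0,0],
    [0,0,0],
    [0,0,0]
  ]
}}

```text
clock: 7.67
eef_pos: [585.6, -76.6, 35.2]
tcp_rot: [3.141, 0.008, -0.423]
contact_force: [-14.0, 8.9, 19.0]
opening: 0.001
grasp_force: 12.2
```

```bash
python3 - <<'E'
from w import *
s,f=wrist();print(s['clock'],s['eef_pos'],s['contact_force'])
cv2.imwrite('pics/w4.png',f['color'][:,:,::-1])
E
```

```text
7.6667 [585.59278088 -76.61673554  35.22677849] [-13.98362159   8.93785295  18.95478378]
```

View pics/w4.png

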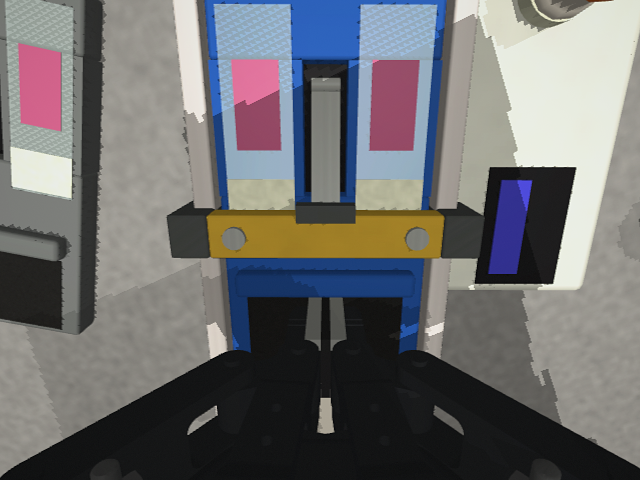

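The wrist view shows the leaf dropped into the slot (tip at row ~80, inside a slot starting at row ~62), and the ridge just short of the bar. The tip stalled with the push force rising to 17 N, so the carrier is against the end stop. I ease the push off and lift away.

Call:
{"api": "play_rows", "payload": {
  "dp": [
    [-0.03,0,0],
    [-0.05,0,0],
    [-0.05,0,-0.1],
    [-0.05,0,-0.25],
    [-0.05,0,-0.5]
  ],
  "rot": [
    [0,0,0],
    [0,0,0],
    [0,0,0],
    [0,0,0],
    [0,0,0]
  ]
}}

```text
clock: 8.13
eef_pos: [586.6, -77.3, 54.6]
tcp_rot: [3.141, 0.002, -0.422]
contact_force: [-0.5, -0.4, -0.7]
opening: 0.001
grasp_force: 0.0
```

Call:
{"api": "play_rows", "payload": {
  "dp": [
    [0,0,-0.6],
    [0,0,-1.4],
    [-0.3,0,-2.2],
    [-0.8,0,-2.8],
    [-1.2,0,-2.8]
  ],
  "rot": [
    [0,0,0],
    [0,0,0],
    [0,0,0],
    [0,0,0],
    [0,0,0]
  ]
}}

```text
clock: 8.55
eef_pos: [546.7, -58.2, 172.9]
tcp_rot: [-3.139, -0.008, -0.423]
contact_force: [0.5, 0.3, 0.1]
opening: -0.001
grasp_force: 0.0
```

Call:
{"api": "play_rows", "payload": {
  "dp": [
    [0,0,0],
    [0,0,0],
    [0,0,0],
    [0,0,0]
  ],
  "rot": [
    [0,0,0],
    [0,0,0],
    [0,0,0],
    [0,0,0]
  ]
}}

```text
clock: 8.88
eef_pos: [544.6, -58.2, 166.8]
tcp_rot: [3.141, 0.0, -0.422]
contact_force: [0.0, -0.2, -0.2]
opening: 0.002
grasp_force: 0.0
```

```bash
python3 - <<'E'
from w import *
s,f=wrist();print(s['clock'],s['eef_pos'],s['contact_force'])
cv2.imwrite('pics/w5.png',f['color'][:,:,::-1])
im=f['color'];H,S,V=cv2.split(cv2.cvtColor(im,cv2.COLOR_RGB2HSV))
k=big((H>15)&(H<32)&(S>120)&(V>100)&(np.arange(480)[:,None]<330));print(cv2.boundingRect(k),ray(f,cv2.minAreaRect(k)[0],49.5))
E
```

```text
8.8833 [544.55748816 -58.22253041 166.82621396] [ 0.01907291 -0.22546694 -0.18628852]
(261, 101, 129, 26) [620.61371202 -92.15092438  49.5       ]
```

View pics/w5.png

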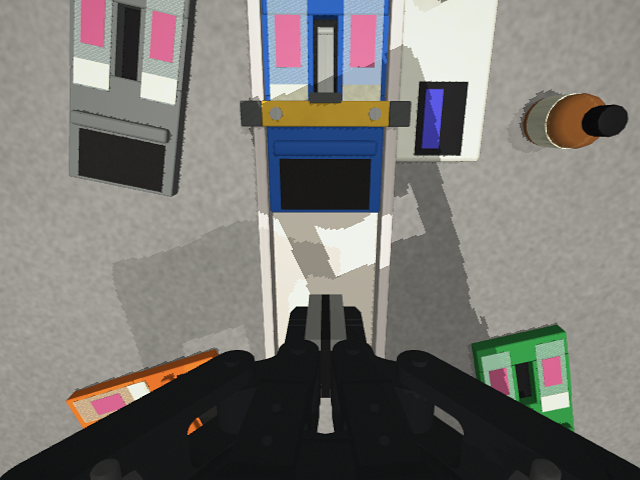

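The wrist view shows the carrier still home after release. The pad centre (325,184) to gate (325,114) is about 47 mm as specified, the leaf lies in the slot (rows 25–95), and the hand is clear. I'm handing it in.

```bash
python3 -c "
from rig import r
print(r.sign_off())"
```

```text
the job is handed in; nothing more can be done
None
```

The blue carrier is loaded: it was pressed under the gate and slid to the end stop, the leaf spring is in the slot, the hand is clear, and the job was handed in at about 8.9 s (no verdict was returned).

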